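# Clear the brass slugs off the name-plate jig and feed the next blank

## Robot

A 7-joint arm with a two-finger parallel gripper is mounted at the origin on the work surface. World frame = base frame: x ahead of the robot, y to its left, z up, the work surface at z = 0. Lengths are in mm, angles in rad, forces in N, time in s.
With the tool pointing down it reaches from about 400 to 900 mm from the base axis. Payload 5.6 kg.
Tool frame: the origin (TCP) lies midway between the tips of the shut fingers; the grasp point (between the pads) lies 19 mm behind it; z points along the fingers, y is the line along which they close (so a half turn about z gives the same grasp; the last joint's range is limited). The gripper opens to 92 mm and grips with 3 to 60 N. Pads are 20 mm wide; open, the fingers measure 128 mm over their backs; the gripper's body (75 mm by 189 mm) begins 69 mm behind the grasp point.
Start: joints at [1.188, 0.468, -0.012, 1.603, 0.006, 1.071, -0.056], TCP at [216.603, -612.856, 214.592] pointing down, gripper open.
Joint ranges: [-2.53, 2.53], [-0.31, 2.02], [-1.57, 1.55], [0.28, 2.44], [-1.29, 4.43], [0.15, 1.84], [-2.92, 2.92]. Speed limits (rad/s): [2.57, 2.57, 3.14, 3.14, 3.14, 3.14, 3.14].

## Interface

Orientations are given as a rotation vector (axis times angle).
In Python, from cell import robot, grip, kin, viewer gives the robot as it stands. Calls block until the motion is done:
- robot.movep(position, orientation): joint-space move of the TCP to a pose.
- robot.servo_line(position, feed=150, rotation=None): straight line of the TCP; rotation=None keeps the orientation; feed is the mean speed in mm/s.
- robot.goto_joints(angles): joint-space move.
- grip(opening, newtons=None): opening from 0.0 (shut) to 1.0 (fully open); newtons is the grip in N (None keeps the last); returns when the fingers have stopped.
- robot.hold(seconds).
- kin.ik(position, orientation): joint angles nearest the present ones, or None.
- robot.observe(): the state.
- viewer.read_camera(name): name is "scene" or "top"; returns the picture (480x640x3 uint8, red, green, blue); there is no depth.
- viewer.camera_info(name): a dict with "camera_matrix" (3x3 intrinsics, pixels), "R" (3x3) and "t" (3): a world point X has camera coordinates R X + t. Camera axes: x right, y down, z forward; pixel columns grow to the right and rows downward; lengths in mm; the calibration is good to about 2 mm. A picture is of the moment at which its call begins. camera_info takes no time and is no camera call.
A pose or a line that the arm cannot do raises robot.IKError and nothing moves.
- robot.job_done(): hands the job in; it is judged then, once.
Trained networks look in the newest picture that a camera, given by its name, has taken for a name from the list of things; names that differ only in an ending like _2 or _b are one class to them, and where a whole thing is asked for, a point or a joint stands for the part that bears it (a point fixed in the world has none). Each returns a list of dicts, best first, with "confidence" (0 to 1); they miss things now and then, are a little off and sometimes report something else, mostly with a low value. They report only what shows in the picture. A call takes as long as a camera call. They do not tell look-alikes from the thing itself.
- viewer.silhouettes(name, camera): "mask" (480x640 bool, what is visible of it).
- viewer.pinpoint(name, camera): "at" ([x, y, z] in mm, in the coordinates of the camera as it stood for that picture, good to about 4 mm: a listed point, or the origin of a listed thing).
The state is a dict: "t": time; "joints": joint angles; "joint_velocities": joint speeds; "joint_torque": joint torques, N m; "tcp_pos": TCP position; "tcp_rot": TCP orientation; "contact_force": force on the tool from outside, world axes, zero at the start; "wrist_torque": the same for the moment, N m; "grip_width": opening from 0.0 (shut) to 1.0 (fully open); "grip_force": force on a finger pad.
Only numpy, scipy, OpenCV 4.12 (cv2) and the standard library are available. Lean on these libraries where they do the work, as an engineer would, in place of code of your own. Each camera call takes 0.05 s, during which the arm holds its last target. There are 200 camera calls.

## Task

Lift the scraper block out of its holder by its two ends, stand it upright on the blue mat and let go; then take it again across its broad faces, so that it fits between the walls of the green jig, and with it wipe all four brass slugs along the bed into the scrap tray at the end, without the fingers touching the slugs and with the brass name plate still waiting on the open apron. Then slide the plate along the bed, without lifting it, until its leading edge meets the red line, lying flat and square between the walls. Finish with the scraper standing upright on the blue mat again, and leave the other things on the bench where they are.

Things in the scene. Friction and masses are not known exactly. Their poses are not given: they have to be found in the camera images.
- jig: Fixed green jig, aluminium top, 425 mm long. Origin on the bench under the bed; own x = feed direction (apron, bed, tray), z up. The flat top is 40 mm above the bench, from x = -235 to +85 mm, 110 mm wide (y). At x = +85 mm it ends in an open drop into the tray. Positions below are in this frame
- bed_mid (a point): Middle of the bed's surface, at jig x = +10 mm. The bed runs from x = -65 to +85 mm between two walls 74 mm apart inside, 8 mm thick, rising 36 mm above the surface. The slugs start with centres at x = -16 to +52 mm
- apron_mid (a point): Middle of the open apron's surface, at jig x = -160 mm. The apron runs from x = -235 to about -90 mm, without walls; from x = -90 to -65 mm the walls flare, from about 100 mm apart at the mouth to 74 mm. The plate waits on the apron
- red_line (a point): Middle of the red line painted across the bed, on the bed's surface, at x = +70 mm in the jig's frame
- tray (a point): Centre of the scrap tray's inner floor, 4 mm above the bench, at x = +137.5 mm in the jig's frame. Open steel tray, fixed to the jig, inside about 101 mm (jig x) by 102 mm (jig y), rim 25 mm above the bench, so below the bed
- holder: Fixed scraper holder: dark steel base 56 x 54 x 6 mm with two dark wooden cheeks, 10 mm thick, 54 mm long, up to 42 mm above the bench, at own x = -24 to -14 and +14 to +24 mm. The scraper stands in the 28 mm slot along own y; its ends stick out 6 mm past the cheeks, open to fingers from above. Origin under its centre, on the bench, z up
- scraper: Loose scraper block, 24 mm (own x) x 66 mm (own y) x 40 mm high (z), 110 g, orange wood with a black rubber lip along its underside, the same both ways round. Origin at the centre of its underside, z up. It starts in the holder with its underside 6 mm above the bench and its axes along the holder's (about)
- mat: Fixed flat blue mat, 100 x 100 x 4 mm, on the bench. Origin at the centre of its underside; its top is 4 mm above the bench
- plate: Loose brass name-plate blank, 66 mm (own x) x 58 mm (own y) x 6 mm thick, about 190 g. Origin at the centre of its underside, z up. It starts flat on the apron with its x axis roughly along the jig's x (within 0.12 rad), its centre at x = -160 to -145 mm in the jig's frame. Placed: centre 33 mm before the red line
- slug0: Loose brass slug, a disc 17 mm in diameter and 6 mm thick, 12 g. Origin at the centre of its underside. It starts flat on the bed; it belongs in the scrap tray
- slug1: Loose brass slug, a disc 17 mm in diameter and 6 mm thick, 12 g. Origin at the centre of its underside. It starts flat on the bed; it belongs in the scrap tray
- slug2: Loose brass slug, a disc 17 mm in diameter and 6 mm thick, 12 g. Origin at the centre of its underside. It starts flat on the bed; it belongs in the scrap tray
- slug3: Loose brass slug, a disc 17 mm in diameter and 6 mm thick, 12 g. Origin at the centre of its underside. It starts flat on the bed; it belongs in the scrap tray
- harness_ring: Bystander: loose steel ring, 60 mm across, 8 mm high, lying on the bench near the robot; origin under its centre
- reel: Bystander: loose red-brown thread reel, 36 mm in diameter, 40 mm tall, standing near the robot; origin under its centre
- tin: Bystander: loose yellow tin with a white lid, 70 mm in diameter, 50 mm tall, beyond the jig; origin under its centre
- awl: Bystander: loose awl with a red handle and a steel blade, 150 mm long, lying to the right of the jig
- mallet: Bystander: loose mallet with a white head (56 mm in diameter, 90 mm long), lying to the left of the jig; origin on its handle's line at bench height
- edge_block: Bystander: loose marble block 50 x 90 x 35 mm beyond the jig; origin under its centre
Things that resemble listed ones, but are neither listed nor needed, are in the scene too. There is more than one size of the scraper; the job needs the largest. There is more than one size of the plate; the one meant has the size given above.

How it is judged:
By the outcome, as a careful person would: the job done as asked, in the order asked, and still so for the second after the job is handed in, with the robot touching nothing.
It also fails if it takes over 72 s, if anything falls off the work surface, if the arm or the gripper's body presses on something with over 40 N, if the wrist force passes 120 N, or if a joint passes its speed limit or range.

## Working session

There is one attempt and no reset: what is moved stays moved. The work goes in short steps, each a Python script; the robot and the scene stay as the last script left them, time stands still between calls to the robot, and variables do not carry over. Pictures are saved under pics/ and viewed, at most 10 in all, crops included, and the job is handed in when it is done.

```bash
ls; mkdir -p pics
cat > h.py <<'E'
import numpy as np, cv2
from cell import robot, grip, kin, viewer
from scipy.spatial.transform import Rotation as Ro
def w(cam,p):
    c=viewer.camera_info(cam); return np.array(c["R"]).T@(np.array(p)-np.array(c["t"]))
def px(cam,X):
    c=viewer.camera_info(cam); q=np.array(c["camera_matrix"])@(np.array(c["R"])@np.array(X)+np.array(c["t"])); return q[:2]/q[2]
def ray(cam,uv,z):
    c=viewer.camera_info(cam);R=np.array(c["R"]);t=np.array(c["t"])
    d=R.T@np.linalg.inv(np.array(c["camera_matrix"]))@np.array([uv[0],uv[1],1.]);o=-R.T@t
    return o+d*(z-o[2])/d[2]
def save(cam,name):
    im=viewer.read_camera(cam); cv2.imwrite(f"pics/{name}.png",im[:,:,::-1]); return im
def down(yaw): # closing axis y of tool at angle yaw+90deg: tool x along yaw
    return (Ro.from_euler('z',yaw)*Ro.from_euler('x',np.pi)).as_rotvec()
E
python3 - <<'E'
from h import *
a=save("scene","s0");b=save("top","t0")
for n in "jig bed_mid apron_mid red_line tray holder scraper mat plate slug0 tin edge_block reel harness_ring".split():
  for c in("scene","top"):
    for d in viewer.pinpoint(n,c):
      if d["confidence"]>.2:
        X=w(c,d["at"]);print(n,c,round(d["confidence"],2),X.round(0),px(c,X).round())
print({k:v for k,v in robot.observe().items()})
for c in("scene","top"):
  i=viewer.camera_info(c);print(c,(-np.array(i["R"]).T@np.array(i["t"])).round())
E
```

```text
pics
jig scene 0.59 [604. 251.   2.] [397. 208.]
jig scene 0.55 [607. 116.  -4.] [371. 244.]
jig top 0.82 [598. 116.  -1.] [280. 221.]
jig top 0.53 [624. 446.  -8.] [153. 210.]
jig top 0.27 [600. 251.   7.] [227. 219.]
bed_mid scene 0.61 [605. 127.  39.] [374. 227.]
bed_mid top 0.78 [604. 128.  38.] [274. 216.]
apron_mid top 0.83 [598. -47.  42.] [344. 219.]
red_line scene 0.85 [607. 186.  41.] [387. 212.]
red_line top 0.71 [603. 184.  43.] [251. 216.]
tray scene 0.56 [604. 252.  -1.] [397. 209.]
tray top 0.83 [604. 256.   5.] [225. 217.]
holder scene 0.96 [ 398. -232.   -6.] [200. 309.]
holder scene 0.39 [ 598. -464.    1.] [196. 453.]
holder top 0.53 [ 397. -233.    0.] [417. 301.]
scraper scene 0.87 [ 402. -332.   -4.] [166. 344.]
scraper scene 0.67 [ 399. -232.    2.] [199. 306.]
scraper scene 0.56 [ 310. -200.    1.] [178. 279.]
scraper top 0.65 [ 395. -233.    6.] [417. 302.]
scraper top 0.6 [ 402. -326.    3.] [454. 299.]
scraper top 0.5 [ 308. -195.    3.] [402. 337.]
mat scene 0.98 [400. 248.  -3.] [325. 183.]
mat top 0.97 [399. 246.  -2.] [228. 298.]
plate scene 0.79 [606. 
[... 1209 characters left out ...]
70871,  0.00600056,
        1.0713938 , -0.05630207]), 'joint_velocities': array([ 0.00014442,  0.00042648, -0.00022093,  0.00124225, -0.00020557,
        0.00011716,  0.00109906]), 'joint_torque': array([ 1.97044465e-04, -5.20403838e+01, -1.24124819e-02, -2.44048512e+01,
       -5.67000126e-02,  1.14354226e-02,  5.10482903e-05]), 'tcp_pos': array([ 216.61300846, -612.84838802,  214.58122131]), 'tcp_rot': array([ 3.09635195e+00,  5.31099507e-01, -6.33498721e-05]), 'contact_force': array([-0.36367209, -0.91268516, -0.46518683]), 'wrist_torque': array([ 0.01479594,  0.02247881, -0.03133699]), 'grip_force': 0.0, 'grip_width': 1.0020355534083483}
scene [ 978. -657.  841.]
top [ 440.    2. 1182.]
```

Run:
```python
import cv2
t=cv2.imread("pics/t0.png");s=cv2.imread("pics/s0.png")
cv2.imwrite("pics/t0z.png",cv2.resize(t[170:360,200:480],(800,543),interpolation=cv2.INTER_CUBIC))
```

```text
(no output)
```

View pics/s0.png

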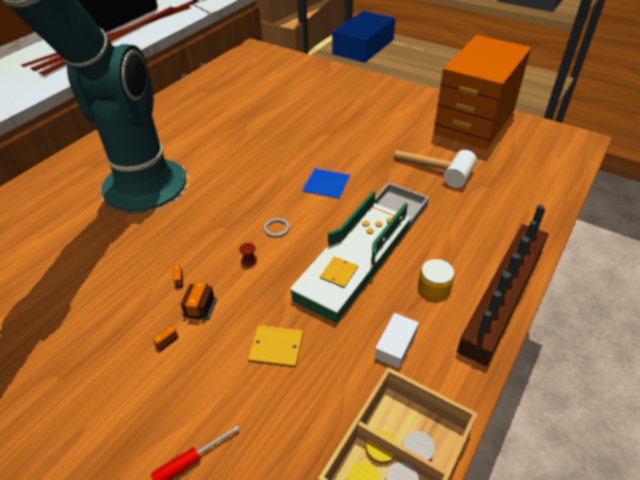

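View pics/t0z.png

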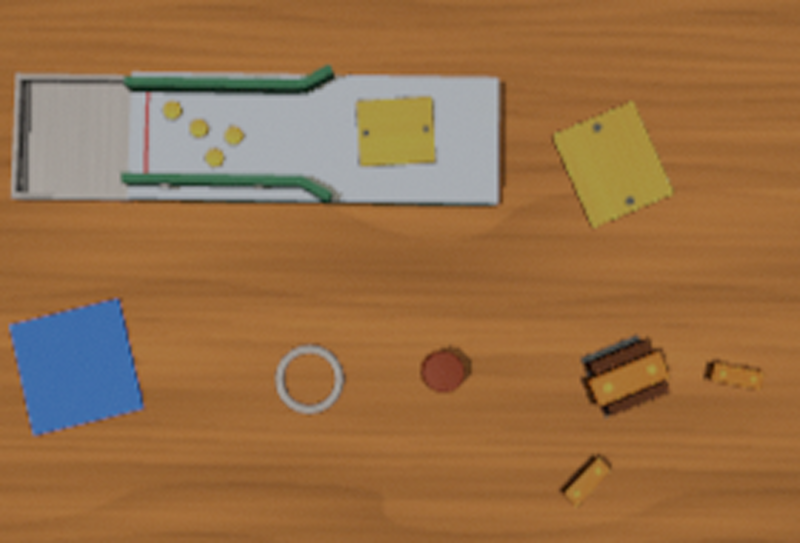

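The candidates are:
- **Scraper:** the large one in the holder (scene 199,300; top 418,300), and two small ones (scene 178,275 and 166,338). I choose the one in the holder.
- **Plate:** one on the apron (scene 340,271; top 338,215), and a larger one on the bench (scene 276,346; top 414,227). I choose the one on the apron.
- **Slugs:** four on the bed (top 261–281, 208–226). The round pieces in the wooden box (scene 380,450) are not slugs.

The crop confirms this. Next I'll fit poses to the silhouettes in both views.

```bash
cat >> h.py <<'E'
from scipy.optimize import minimize
def box(x0,x1,y0,y1,z0,z1): return np.array([[x,y,z] for x in(x0,x1) for y in(y0,y1) for z in(z0,z1)],float)
def render(cam,boxes,p,S=4):
    im=np.zeros((480*S,640*S),np.uint8); c,s=np.cos(p[2]),np.sin(p[2]); z=p[3] if len(p)>3 else 0
    for b in boxes:
        X=b@np.array([[c,s,0],[-s,c,0],[0,0,1]])+[p[0],p[1],z]
        q=np.array([px(cam,v) for v in X])
        cv2.fillConvexPoly(im,cv2.convexHull((((q+.5)*S-.5)*16).round().astype(np.int32)),255,shift=4)
    return cv2.resize(im,(640,480),interpolation=cv2.INTER_AREA)/255.
def pick(n,cam,X): # silhouette that lies nearest a world point
    best=None
    for d in viewer.silhouettes(n,cam):
        m=np.array(d["mask"]); v,u=np.nonzero(m); r=np.hypot(*(np.array([u.mean(),v.mean()])-px(cam,X)))
        if best is None or r<best[0]: best=(r,m,d["confidence"])
    return best[1].astype(np.uint8)
def fit(masks,boxes,p0,steps):
    f=lambda p:sum(np.abs(render(c,boxes,p)-m).sum() for c,m in masks.items())
    p0=np.array(p0,float); sim=[p0]+[p0+np.eye(len(p0))[i]*steps[i] for i in range(len(p0))]
    r=minimize(f,p0,method="Nelder-Mead",options=dict(initial_simplex=sim,xatol=.02,fatol=.02,maxfev=300))
    return r.x,r.fun,sum(m.sum() for m in masks.values())
JIG=[box(-235,85,-55,55,0,40),box(85,190,-55,55,0,25),box(-65,85,37,45,40,76),box(-65,85,-45,-37,40,76)]
SCR=[box(-12,12,-33,33,0,40)]; MAT=[box(-50,50,-50,50,0,4)]; PLT=[box(-33,33,-29,29,0,6)]
E
python3 - <<'E'
from h import *
viewer.read_camera("scene");viewer.read_camera("top")
k=np.ones((9,9),np.uint8)
def go(n,X,b,p0,st,close=False):
    M={}
    for c in("scene","top"):
        m=pick(n,c,X)
        if close: m=cv2.morphologyEx(m,cv2.MORPH_CLOSE,k)
        M[c]=m
    for cs in(["scene","top"],["scene"],["top"]):
        p,f,a=fit({c:M[c] for c in cs},b,p0 if len(cs)==2 else p0[:3],st if len(cs)==2 else st[:3]) if n!="jig" else fit({c:M[c] for c in cs},b,p0[:3],st[:3])
        print(n,cs,p.round(3),round(f),a,flush=True)
    return M
go("jig",[602,95,30],JIG,[602,118,1.56,0],[5,5,.03,5],True)
go("mat",[400,247,4],MAT,[400,247,.25,0],[5,5,.1,5])
go("plate",[606,-33,40],PLT,[606,-33,1.57,40],[5,5,.1,5])
M=go("scraper",[397,-233,40],[box(-12,12,-33,33,30,40)],[397,-233,-.3,6],[5,5,.1,5])
for c in M: print(c,cv2.minAreaRect(cv2.findNonZero(M[c])),[ (ray(c,q,46)[:2]).round() for q in cv2.boxPoints(cv2.minAreaRect(cv2.findNonZero(M[c])))])
for c in M:
    im=viewer.read_camera(c).astype(int); r=(im[:,:,0]>im[:,:,1]+60)&(im[:,:,0]>im[:,:,2]+60)
    u,v=px(c,[604,187,40]); L=np.array([[x,y] for y in range(int(v)-16,int(v)+17) for x in range(int(u)-25,int(u)+26) if r[y,x]])
    X=np.array([ray(c,q,40)[:2] for q in L]); X=X[np.abs(X[:,1]-187)<8]
    print("red",c,len(X),X.mean(0).round(1),np.polyfit(X[:,0],X[:,1],1).round(3))
E
```

```text
Traceback (most recent call last):
  File "h.py", line 34, in fit
    r=minimize(f,p0,method="Nelder-Mead",options=dict(initial_simplex=sim,xatol=.02,fatol=.02,maxfev=300))
  File "h.py", line 32, in <lambda>
    f=lambda p:sum(np.abs(render(c,boxes,p)-m).sum() for c,m in masks.items())
               ~~~^^^^^^^^^^^^^^^^^^^^^^^^^^^^^^^^^^^^^^^^^^^^^^^^^^^^^^^^^^^^
  File "h.py", line 32, in <genexpr>
    f=lambda p:sum(np.abs(render(c,boxes,p)-m).sum() for c,m in masks.items())
                          ~~~~~~^^^^^^^^^^^
  File "h.py", line 22, in render
    q=np.array([px(cam,v) for v in X])
                ~~^^^^^^^
  File "h.py", line 7, in px
    c=viewer.camera_info(cam); q=np.array(c["camera_matrix"])@(np.array(c["R"])@np.array(X)+np.array(c["t"])); return q[:2]/q[2]
ValueError: time passes only in moves, steps and waits
```

```bash
sed -i 's/viewer\.camera_info(cam)/INFO[cam]/; /^from scipy.spatial/a INFO={c:viewer.camera_info(c) for c in("scene","top")}' h.py
cat > m.py <<'E'
from h import *
viewer.read_camera("scene");viewer.read_camera("top")
k=np.ones((9,9),np.uint8)
def go(n,X,b,p0,st,close=False,zfree=True):
    M={}
    for c in("scene","top"):
        m=pick(n,c,X)
        if close: m=cv2.morphologyEx(m,cv2.MORPH_CLOSE,k)
        M[c]=m
    for cs in(["scene","top"],["scene"],["top"]):
        bb=b;d=4 if zfree and len(cs)==2 else 3
        if d==3: bb=[q+[0,0,p0[3]] for q in b]
        p,f,a=fit({c:M[c] for c in cs},bb,p0[:d],st[:d])
        print(n,cs,p.round(3),round(f),a,flush=True)
    return M
E
python3 - <<'E'
from m import *
go("jig",[602,95,30],JIG,[602,118,1.56,0],[5,5,.03,5],True,False)
go("mat",[400,247,4],MAT,[400,247,.25,0],[5,5,.1,5])
go("plate",[606,-33,40],PLT,[606,-33,1.57,40],[5,5,.1,5])
M=go("scraper",[397,-233,40],[box(-12,12,-33,33,30,40)],[397,-233,-.3,6],[5,5,.1,5])
for c in M: print(c,cv2.minAreaRect(cv2.findNonZero(M[c])),[ (ray(c,q,46)[:2]).round() for q in cv2.boxPoints(cv2.minAreaRect(cv2.findNonZero(M[c])))])
for c in M:
    im=viewer.read_camera(c).astype(int); r=(im[:,:,0]>im[:,:,1]+60)&(im[:,:,0]>im[:,:,2]+60)
    u,v=px(c,[604,187,40]); L=np.array([[x,y] for y in range(int(v)-16,int(v)+17) for x in range(int(u)-25,int(u)+26) if r[y,x]])
    X=np.array([ray(c,q,40)[:2] for q in L]); X=X[np.abs(X[:,1]-187)<8]
    print("red",c,len(X),X.mean(0).round(1),np.polyfit(X[:,0],X[:,1],1).round(3))
E
```

```text
jig ['scene', 'top'] [600.937 115.201   1.571] 2035 14769
jig ['scene'] [603.353 113.953   1.564] 970 7896
jig ['top'] [599.737 115.921   1.568] 865 6873
mat ['scene', 'top'] [ 3.98220e+02  2.50068e+02  2.56000e-01 -6.31500e+00] 129 2517
mat ['scene'] [4.03288e+02 2.44789e+02 2.52000e-01] 90 927
mat ['top'] [3.98342e+02 2.48512e+02 2.52000e-01] 45 1590
plate ['scene', 'top'] [606.379 -30.844   1.607  36.418] 79 1391
plate ['scene'] [608.703 -33.537   1.646] 38 751
plate ['top'] [605.419 -30.646   1.619] 33 640
scraper ['scene', 'top'] [ 393.469 -229.849    0.41    -8.097] 172 802
scraper ['scene'] [ 406.932 -242.895    0.504] 135 490
scraper ['top'] [ 3.94933e+02 -2.27503e+02  3.92000e-01] 27 312
scene ((194.9498291015625, 299.5758361816406), (16.546123504638672, 38.089847564697266), 11.689370155334473) [array([ 419., -289.]), array([ 367., -211.]), array([ 401., -200.]), array([ 451., -279.])]
top ((418.0871276855469, 302.7287292480469), (11.391851425170898, 28.924623489379883), 69.14553833007812) [array([ 395., -189.]), array([ 420., -255.]), array([ 395., -264.]), array([ 369., -199.])]
red scene 7 [535.3 190. ] [ -0.724 577.737]
red top 18 [606.9 185. ] [2.50000e-02 1.69556e+02]
```

```bash
python3 - <<'E'
s=open('m.py').read()
s=s.replace("if close: m=cv2.morphologyEx(m,cv2.MORPH_CLOSE,k)","if close:\n            cs=cv2.findContours(cv2.morphologyEx(m,cv2.MORPH_CLOSE,k),cv2.RETR_EXTERNAL,cv2.CHAIN_APPROX_NONE)[0]; m=cv2.drawContours(np.zeros_like(m),[max(cs,key=cv2.contourArea)],-1,1,-1)")
s=s.replace('    return M\n','''        if len(cs)==1: R[cs[0]]=p
    print(n,"mean",(sum(R.values())/2).round(3)); return M,R
''').replace("M={}","M={};R={}")
open('m.py','w').write(s)
E
cat >> h.py <<'E'
def fl(s): return np.vstack([box(-65.1,-65,s*37,s*45,40,76),box(-90,-89.9,s*50,s*58,40,76)])
JIG+=[fl(1),fl(-1)]
SCRH=[box(-12,12,-33,33,35,40),box(-12,12,27,33,0,40),box(-12,12,-33,-27,0,40)]
def draw(im,cam,boxes,p,S,o,col):
    for b in boxes:
        m=(render(cam,[b],p,1)>.5).astype(np.uint8)
        for q in cv2.findContours(m,0,2)[0]: cv2.polylines(im,[((q-np.array(o))*S+S//2).astype(np.int32)],True,col,1)
E
python3 - <<'E'
from m import *
MJ,RJ=go("jig",[602,95,30],JIG,[602,118,1.56,0],[5,5,.03,5],True,False)
MS,RS=go("scraper",[397,-233,40],SCRH,[397,-233,.4,6],[5,5,.1,5])
out=[]
for c,o in(("top",(205,190)),("scene",(280,170))):
    im=cv2.imread("pics/"+c[0]+"0.png")[o[1]:o[1]+75*(1 if c=="top" else 2),o[0]:o[0]+160]
    im=cv2.resize(im,None,fx=5 if c=="top" else 2,fy=5 if c=="top" else 2,interpolation=cv2.INTER_CUBIC)
    draw(im,c,JIG,RJ[c],5 if c=="top" else 2,o,(255,0,255)); out.append(im)
s=cv2.imread("pics/s0.png")[270:340,150:230]; s=cv2.resize(s,None,fx=3,fy=3,interpolation=cv2.INTER_CUBIC)
draw(s,"scene",[q+[0,0,6] for q in SCRH],RS["scene"],3,(150,270),(255,0,255))
t=cv2.imread("pics/t0.png")[280:330,385:465]; t=cv2.resize(t,None,fx=3,fy=3,interpolation=cv2.INTER_CUBIC)
draw(t,"top",[q+[0,0,6] for q in SCRH],RS["top"],3,(385,280),(255,0,255))
C=np.zeros((300+0,800,3),np.uint8); top=out[0][:375]
b=np.zeros((220,800,3),np.uint8); sc=out[1][:220]; b[:sc.shape[0],:320]=sc; b[:210,320:560]=s; b[:150,560:800]=t
cv2.imwrite("pics/ov.png",np.vstack([top,b]))
E
```

```text
jig ['scene', 'top'] [601.679 114.634   1.571] 628 16112
jig ['scene'] [603.432 114.499   1.568] 282 8349
jig ['top'] [600.009 115.925   1.568] 177 7763
jig mean [601.72  115.212   1.568]
scraper ['scene', 'top'] [ 397.355 -231.513    0.47     3.173] 145 868
scraper ['scene'] [ 400.197 -234.006    0.476] 80 515
scraper ['top'] [ 396.291 -230.992    0.397] 52 353
scraper mean [ 398.244 -232.499    0.436]
```

View pics/ov.png

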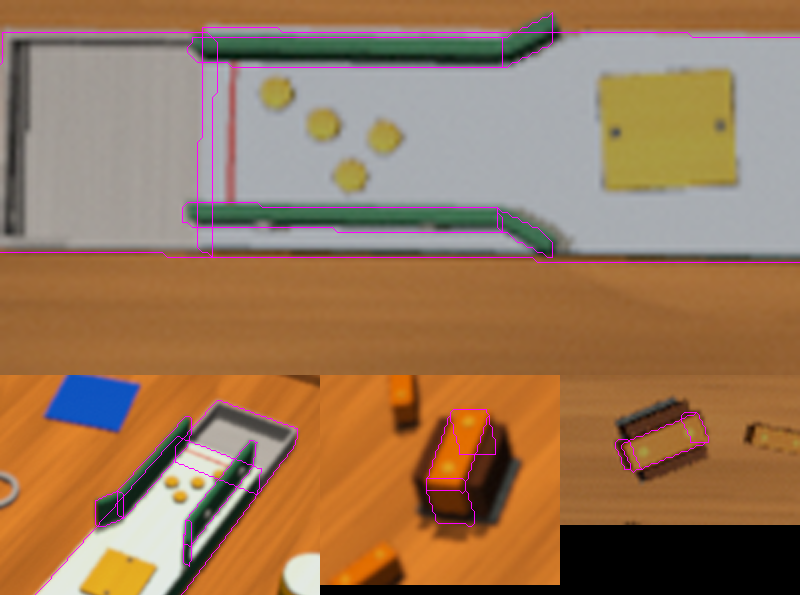

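The magenta outlines sit within about 1 px of the jig in both views (top crop). The scraper stands in the holder at scene 195,300 / top 418,303, and the small look-alikes are clearly apart from it. The fitted heights (plate 36, mat and scraper within about 10 mm at a shallow baseline) agree with the text, so I'll go for the first grasp.

```bash
cat >> h.py <<'E'
J=np.array([601.7,115.2]);JY=1.568
def jw(x,y,z): c,s=np.cos(JY),np.sin(JY); return [J[0]+c*x-s*y,J[1]+s*x+c*y,z]
MATC=(400.8,246.6,.252)
def st(l=""):
    o=robot.observe(); print(l,"t",round(o["t"],2),o["tcp_pos"].round(1),"F",np.round(o["contact_force"],1),"w",round(o["grip_width"]*92,1),"gf",round(float(o["grip_force"]),1),flush=True)
E
python3 - <<'E'
from h import *
o=robot.observe()
S=(397.8,-232.3,.42)
for n,p,y in(("g",[*S[:2],10],S[2]),("mat",[*MATC[:2],8],MATC[2]+np.pi/2),("mat2",[*MATC[:2],14],MATC[2]),("jig",jw(-50,0,54),JY-np.pi/2),("end",jw(105,0,54),JY-np.pi/2),("ap",jw(-215,0,54),JY-np.pi/2)):
    q=kin.ik(p,down(y)); print(n,None if q is None else np.round(q,2))
robot.movep([*S[:2],110],down(S[2])); st("above")
robot.servo_line([*S[:2],10],feed=120); st("down")
grip(.5,25); st("grip")
robot.servo_line([*S[:2],90],feed=120); st("up")
E
```

```text
g [ 0.6   0.51 -0.17  2.17  0.18  0.47 -0.86]
mat [-0.    0.67 -0.76  2.12  0.78  0.66 -1.06]
mat2 [-0.09  0.61 -0.65  2.12  0.65  0.61 -2.52]
jig [ 0.1   0.63 -0.35  1.81  0.3   0.76 -1.98]
end [-0.07  0.7  -0.46  1.71  0.4   0.83 -2.29]
ap [ 0.25  0.61 -0.18  1.8   0.16  0.74 -1.59]
above t 4.2 [ 398.  -233.6  110.3] F [-0.2 -0.3  0.4] w 92.1 gf 0.0
down t 5.18 [ 398.2 -232.6   10.4] F [-1.  -0.5 -0.2] w 91.8 gf 0.0
grip t 5.69 [ 397.9 -232.4   10.4] F [-0.6  0.3  5.8] w 65.5 gf 25.0
up t 6.51 [ 397.3 -232.1   89.5] F [-0.7 -0.5 -1. ] w 66.1 gf 25.0
```

Run:
```python
from h import *
y=MATC[2]+np.pi/2
robot.movep([*MATC[:2],80],down(y)); st("above")
robot.servo_line([*MATC[:2],12],feed=100); st()
for z in(10.5,9.5,8.7,8):
    robot.servo_line([*MATC[:2],z],feed=20); st()
    if robot.observe()["contact_force"][2]>4: break
grip(.95); st("rel")
robot.servo_line([*MATC[:2],100],feed=150)
robot.movep([*MATC[:2],100],down(MATC[2])); st("rot")
save("scene","s1");save("top","t1")
for c in("scene","top"):
  for d in viewer.pinpoint("scraper",c): print(c,round(d["confidence"],2),w(c,d["at"]).round(1))
```

```text
above t 8.26 [401.5 245.1  79.8] F [-0.1 -0.1 -1.4] w 65.7 gf 25.0
 t 9.09 [401.  246.9  12.3] F [ 0.9  0.1 -0.8] w 66.2 gf 25.0
 t 9.34 [401.1 246.6  10.9] F [-0.5 -0.  -1.5] w 65.8 gf 25.0
 t 9.59 [400.9 246.6   9.6] F [-0.4 -0.1 -1.4] w 65.8 gf 25.0
 t 9.84 [400.8 246.6   8.6] F [ 0.4  0.4 -0.4] w 66.3 gf 25.0
 t 10.09 [400.8 246.7   8.4] F [-2.1 -1.4  5.5] w 65.9 gf 25.0
rel t 10.59 [400.8 246.6   7.9] F [ 0.1  0.  -0.3] w 87.3 gf 0.0
rot t 12.58 [400.4 246.6  99.5] F [-0.6 -0.7 -0.7] w 87.7 gf 0.0
scene 0.72 [ 782.5 -100.9    1.4]
scene 0.7 [400.8 244.3  -1.3]
scene 0.58 [ 402.1 -328.6   -5.9]
scene 0.56 [ 310.7 -200.3   -0.8]
scene 0.51 [ 601.4 -466.8    1.2]
top 0.62 [397.8 245.6   4.5]
top 0.46 [ 3.084e+02 -1.967e+02  3.000e-01]
top 0.28 [390.6  41.2   3.2]
```

Run:
```python
from h import *
robot.servo_line([*MATC[:2],16],feed=120); st("down")
grip(.1,30); st("grip")
robot.servo_line([*MATC[:2],115],feed=120); st("up")
robot.movep(jw(-50,0,115),down(JY-np.pi/2)); st("above bed")
save("scene","s2");save("top","t2")
a=cv2.imread("pics/s2.png")[160:300,280:450];b=cv2.imread("pics/t2.png")[180:290,215:385]
cv2.imwrite("pics/c2.png",np.hstack([cv2.resize(x,(400,330),interpolation=cv2.INTER_CUBIC) for x in(a,b)]))
```

```text
down t 13.63 [401.1 247.   16.4] F [-0.4  0.1  0.7] w 87.4 gf 0.0
grip t 14.61 [400.8 246.6  16. ] F [-0.   0.5 -0.3] w 23.9 gf 30.0
up t 15.58 [400.3 246.2 114.4] F [-0.6 -0.1 -1.5] w 23.8 gf 30.0
above bed t 16.63 [600.2  67.7 114.8] F [ 0.   0.2 -2.2] w 24.1 gf 30.0
```

View pics/c2.png

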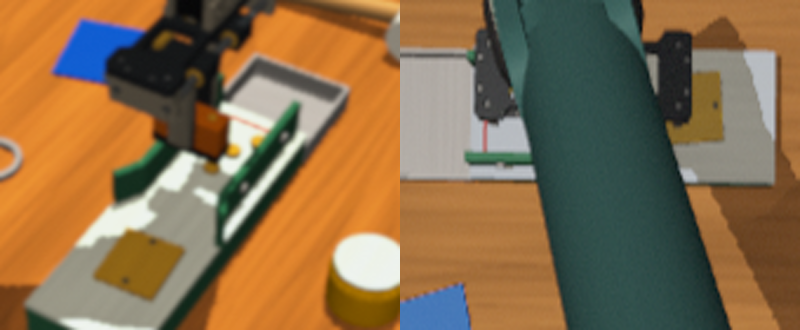

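The crop shows the scraper held upright across the bed (left crop about 205,130), square to the walls, with the plate still on the apron. I'll descend with force checks.

Run:
```python
from h import *
robot.servo_line(jw(-50,0,91),feed=100); st()
f0=robot.observe()["contact_force"]
ok=True
for z in(84,75,65,56):
    robot.servo_line(jw(-50,0,z),feed=60); st()
    if np.linalg.norm(robot.observe()["contact_force"]-f0)>8: ok=False;print("CONTACT");break
if ok:
  for z in(54.5,53.5,52.7,52,51.3,50.5):
    robot.servo_line(jw(-50,0,z),feed=20); st()
    if robot.observe()["contact_force"][2]>3: break
```

```text
t 17.12 [600.9  65.7  90.4] F [ 0.1 -0.5 -0.5] w 23.7 gf 30.0
 t 17.39 [601.4  65.2  83.8] F [-0.6 -0.3 -1.2] w 23.9 gf 30.0
 t 17.69 [601.2  65.1  74.4] F [ 0.1 -0.4 -1.8] w 24.0 gf 30.0
 t 18.01 [601.1  65.1  64.4] F [ 0.  -0.1 -1.2] w 23.8 gf 30.0
 t 18.31 [601.1  65.1  55.4] F [-0.   0.7 -1.4] w 23.8 gf 30.0
 t 18.56 [601.6  65.2  54.6] F [-0.9  0.1 -0.8] w 23.5 gf 30.0
 t 18.81 [601.5  65.2  53.5] F [ 0.5 -1.1 -0.6] w 23.8 gf 30.0
 t 19.06 [601.5  65.2  52.6] F [ 0.5  0.2 -1.9] w 23.7 gf 30.0
 t 19.31 [601.7  65.2  52. ] F [ 0.7 -1.2 -0.6] w 23.7 gf 30.0
 t 19.56 [601.7  65.2  52. ] F [-2.1 -0.6  4.8] w 23.7 gf 30.0
```

Run:
```python
from h import *
robot.servo_line(jw(-50,0,53),feed=30)
robot.servo_line(jw(20,0,53),feed=60); st()
robot.servo_line(jw(80,0,53),feed=50); st()
robot.servo_line(jw(108,0,53),feed=60); st()
robot.servo_line(jw(108,0,110),feed=150); st()
robot.movep(jw(-215,-20,110),down(JY-np.pi/2)); st()
save("scene","s3");save("top","t3")
a=cv2.imread("pics/s3.png")[160:300,280:450];b=cv2.imread("pics/t3.png")[180:290,215:385]
cv2.imwrite("pics/c3.png",np.hstack([cv2.resize(x,(400,330),interpolation=cv2.INTER_CUBIC) for x in(a,b)]))
```

```text
t 21.12 [601.9 134.6  53. ] F [-0.7 -0.9 -2.1] w 23.7 gf 30.0
 t 22.48 [602.  194.6  53. ] F [-0.1 -0.1 -1.1] w 24.0 gf 30.0
 t 23.09 [601.9 223.4  52.9] F [-0.3  0.2 -1.9] w 23.8 gf 30.0
 t 23.62 [601.9 222.6 109.9] F [-0.1  0.  -1.3] w 23.5 gf 30.0
 t 24.85 [621.3 -97.4 109.8] F [ 1.3  0.7 -1.1] w 23.7 gf 30.0
```

View pics/c3.png

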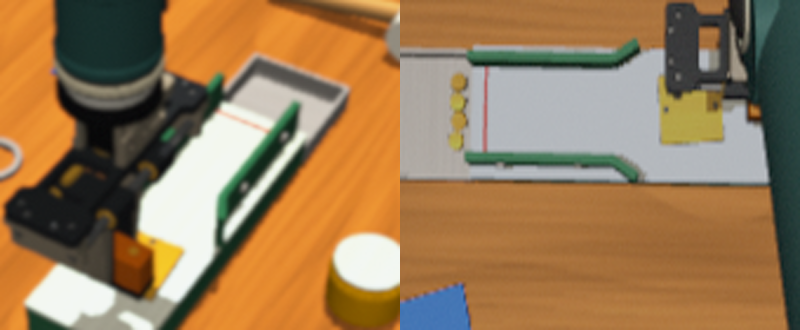

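All four slugs lie in the tray just past the bed's end (right crop 459,80–140), the bed is clear and the plate is untouched. The plate sits about 5 mm off-centre, so I'll first slide it sideways on the apron with the scraper's end.

Run:
```python
from h import *
r=down(JY-np.pi/2)
robot.movep([688,-32,100],r)
robot.servo_line([688,-32,53],feed=120); st()
robot.servo_line([674,-32,53],feed=80)
robot.servo_line([662.5,-32,53],feed=25); st()
robot.servo_line([690,-32,53],feed=100)
robot.servo_line([690,-32,100],feed=150)
robot.movep(jw(-222,0,100),r); st()
from m import *
M,R=go("plate",[602,-32,46],PLT,[602,-32,1.57,40],[5,5,.1,5])
```

```text
t 25.96 [687.7 -32.6  52.9] F [ 0.3  0.8 -0.5] w 24.0 gf 30.0
 t 26.89 [662.3 -32.   53. ] F [ 1.1  0.  -1.1] w 23.7 gf 30.0
 t 28.32 [ 600.  -107.5   99.2] F [-0.1  1.  -0.3] w 23.9 gf 30.0Traceback (most recent call last):
  File "<stdin>", line 11, in <module>
  File "m.py", line 7, in go
    m=pick(n,c,X)
  File "h.py", line 31, in pick
    return best[1].astype(np.uint8)
           ~~~~^^^
TypeError: 'NoneType' object is not subscriptable
```

Run:
```python
from h import *
robot.servo_line(jw(-222,0,53),feed=120); st()
for x,f in((-195,60),(-165,40),(-100,50),(-30,50)):
    robot.servo_line(jw(x,0,53),feed=f); st(x)
save("scene","s4");save("top","t4")
a=cv2.imread("pics/s4.png")[160:300,280:450];b=cv2.imread("pics/t4.png")[180:290,215:385]
cv2.imwrite("pics/c4.png",np.hstack([cv2.resize(x,(400,330),interpolation=cv2.INTER_CUBIC) for x in(a,b)]))
```

```text
t 29.06 [ 601.1 -106.3   52.4] F [-0.4  1.  -1.3] w 23.8 gf 30.0
-195 t 29.66 [601.2 -79.6  53.1] F [-0.3  0.1 -1.3] w 23.7 gf 30.0
-165 t 30.56 [601.3 -49.7  53.1] F [ 0.1 -0.5 -0.9] w 24.2 gf 30.0
-100 t 32.01 [601.4  15.3  53. ] F [-0.1 -0.4 -2.4] w 24.0 gf 30.0
-30 t 33.56 [601.7  85.2  53. ] F [-0.1  0.7 -2.2] w 24.2 gf 30.0
```

View pics/c4.png

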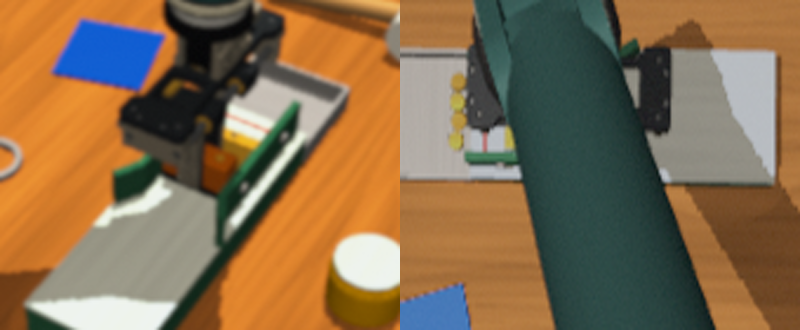

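The plate lies flat between the walls in front of the scraper (left crop 238,135), about 22 mm short of the line. I'll push on to about 2 mm short, back off and measure.

```bash
cat > meas.py <<'E'
from h import *
def meas(tag):
    save("scene","s"+tag);save("top","t"+tag)
    a=cv2.imread(f"pics/s{tag}.png")[180:260,330:430];b=cv2.imread(f"pics/t{tag}.png")[190:245,225:305]
    cv2.imwrite(f"pics/c{tag}.png",np.hstack([cv2.resize(a,(390,312),interpolation=cv2.INTER_CUBIC),cv2.resize(b,(400,312),interpolation=cv2.INTER_CUBIC)]))
E
python3 - <<'E'
from meas import *
robot.servo_line(jw(-10.5,0,53),feed=30); st()
robot.servo_line(jw(-40,0,53),feed=80)
robot.servo_line(jw(-40,0,115),feed=150)
robot.movep(jw(-215,0,115),down(JY-np.pi/2)); st()
meas("5")
from m import *
M,R=go("plate",[602,150,46],PLT,[602,150,1.57,40],[5,5,.1,5])
E
```

```text
t 34.46 [601.6 105.2  53. ] F [-0.3 -0.2 -1.8] w 23.7 gf 30.0
 t 36.27 [600.5 -99.2 114. ] F [-0.2  0.9 -1.2] w 23.9 gf 30.0
plate ['scene', 'top'] [597.656 152.35    1.588  36.679] 107 1130
plate ['scene'] [597.183 148.831   1.557] 89 504
plate ['top'] [596.97  151.93    1.576] 23 626
plate mean [597.076 150.38    1.566]
```

View pics/c5.png

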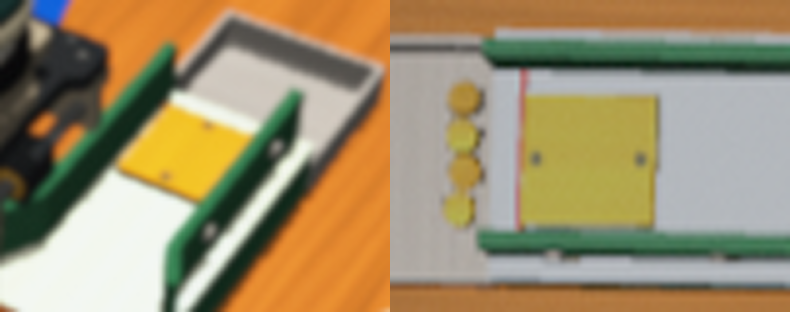

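```bash
cat >> meas.py <<'E'
def edges(tag):
    from scipy.ndimage import map_coordinates as mc
    ys=np.arange(95,205,.25)
    def prof(t,z,x):
        im=cv2.imread(f"pics/t{t}.png").astype(float); P=np.array([px("top",[x,y,z]) for y in ys])
        return np.stack([mc(im[:,:,k],[P[:,1],P[:,0]],order=1) for k in range(3)],1)
    for x in(580,590,600,610,618):
        a=prof("0",40,x); r=np.clip(a[:,2]-a[:,1]-15,0,None); r[(ys<178)|(ys>193)]=0
        b=prof(tag,46,x); q=np.minimum(b[:,1],b[:,2])-b[:,0]; h=q>.5*np.percentile(q,80); i=np.nonzero(h)[0]
        print(x,"red",round((r*ys).sum()/r.sum(),2),"width~",round(r.sum()*.25/r.max(),1),"plate",ys[i[0]],ys[i[-1]],ys[i[-1]]-ys[i[0]])
E
python3 -c "
from meas import *
edges('5')"
```

```text
580 red 185.25 width~ 3.9 plate 118.25 184.25 66.0
590 red 185.1 width~ 3.1 plate 118.5 184.0 65.5
600 red 185.24 width~ 3.0 plate 118.0 183.75 65.75
610 red 185.17 width~ 2.5 plate 117.75 183.75 66.0
618 red 185.3 width~ 2.5 plate 118.0 183.25 65.25
```

The plate is square between the walls (right crop 520–657) with its leading edge about 1.2 mm short of the red line's centre, and the four slugs are in the tray (462,98–210). One small final push.

Run:
```python
from meas import *
r=down(JY-np.pi/2)
robot.movep(jw(-45,0,115),r)
robot.servo_line(jw(-45,0,53),feed=100)
robot.servo_line(jw(-18,0,53),feed=60)
robot.servo_line(jw(-9.1,0,53),feed=15); robot.hold(.2); st()
robot.servo_line(jw(-45,0,53),feed=80)
robot.servo_line(jw(-45,0,115),feed=150)
robot.movep(jw(-215,0,115),r); st()
meas("6"); edges("6")
```

```text
t 39.6 [601.7 106.1  53. ] F [ 0.2 -0.2 -1.6] w 23.7 gf 30.0
 t 41.48 [600.5 -99.3 114. ] F [-0.3  1.2 -1.1] w 23.7 gf 30.0
580 red 185.25 width~ 3.9 plate 118.5 184.25 65.75
590 red 185.1 width~ 3.1 plate 118.75 184.25 65.5
600 red 185.24 width~ 3.0 plate 118.25 184.25 66.0
610 red 185.17 width~ 2.5 plate 118.25 183.75 65.5
618 red 185.3 width~ 2.5 plate 118.25 183.75 65.5
```

Run:
```python
from meas import *
r=down(JY-np.pi/2)
robot.movep(jw(-45,0,115),r)
robot.servo_line(jw(-45,0,53),feed=100)
robot.servo_line(jw(-18,0,53),feed=60)
robot.servo_line(jw(-8.0,0,53),feed=15); robot.hold(.2); st()
robot.servo_line(jw(-45,0,53),feed=80)
robot.servo_line(jw(-45,0,115),feed=150)
robot.movep([*MATC[:2],80],down(MATC[2])); st()
robot.servo_line([*MATC[:2],20],feed=100)
for z in(18,17,16.2,15.5,15):
    robot.servo_line([*MATC[:2],z],feed=20)
    if robot.observe()["contact_force"][2]>3: break
st("set"); grip(.7); st("rel")
robot.servo_line([*MATC[:2],120],feed=120)
robot.movep([430,-250,250],down(.3)); st("clear")
meas("7"); edges("7")
t=cv2.imread("pics/t7.png"); s=cv2.imread("pics/s7.png")
cv2.imwrite("pics/c7b.png",np.hstack([cv2.resize(s[140:290,270:450],(400,333),interpolation=cv2.INTER_CUBIC),cv2.resize(t[185:335,205:385],(400,333),interpolation=cv2.INTER_CUBIC)]))
```

```text
t 44.68 [601.7 107.   53. ] F [-0.2 -2.1 -0.8] w 24.1 gf 30.0
 t 46.91 [402.4 245.9  80.1] F [ 0.6 -0.6 -2. ] w 24.1 gf 30.0
set t 48.91 [400.8 246.6  15. ] F [ 0.  -0.3 -1.2] w 23.8 gf 30.0
rel t 49.64 [400.8 246.6  15. ] F [ 0.5 -0.1 -1.2] w 64.0 gf 0.0
clear t 52.53 [ 430.3 -248.9  249.6] F [-0.1  0.1 -0.9] w 64.4 gf 0.0
580 red 185.25 width~ 3.9 plate 119.25 184.25 65.0
590 red 185.1 width~ 3.1 plate 119.5 184.25 64.75
600 red 185.24 width~ 3.0 plate 119.25 184.5 65.25
610 red 185.17 width~ 2.5 plate 119.0 184.5 65.5
618 red 185.3 width~ 2.5 plate 119.0 184.75 65.75
```

View pics/c7b.png

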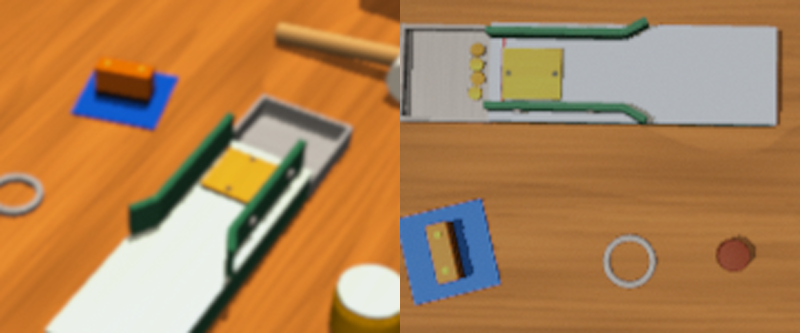

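The scraper stands upright on the mat (left crop 123,80; right 443,253). The plate is square at the red line: its rear edge is at 119.2, which puts its leading edge at 185.2, and the line is at 185.2. The slugs are in the tray.

```bash
python3 -c "
from h import *
print(robot.job_done()); st()"
```

```text
the job is handed in; nothing more can be done
None
the job is handed in; nothing more can be done
```

The job is handed in at about 53 s: all four slugs are in the tray, the plate lies square between the walls with its leading edge on the red line by camera measurement, and the scraper stands upright on the blue mat.

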